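Fit the vial head to the mixer spindle

TASK

Fit the blue vial head to the vial mixer: lift it out of its grey stand, lower its tapered shank into the mixer's spindle, turn it under light pressure until the crossed slot drops over the two dogs, then press it fully home so that it sits flush and upright, and let go. Press gently, never with more than about 25 newtons, and leave the two vials and the white bottle standing where they are.

Things in the scene. Friction and masses are not known exactly. Their poses are not given: they have to be found in the camera images.
- head_grip (a point): Grip centre of the loose vial head (about 160 g): a blue square cup 36x36 mm, 40 mm tall, with a 24 mm hole in its top, on an aluminium flange 43x43 mm, 12 mm thick, with a steel tapered shank below. The point lies on the head's axis 16 mm below the cup's rim, 24 mm above the flange's top. z up along the axis; x and y square to the cup's sides: grip two opposite sides.
- head_seat (a point): Centre of the head's flange underside (its seating face), 36 mm below head_grip, same axes. The underside has a crossed slot, arms along x and y right across the flange, 10 mm wide and 7.5 mm deep, so the head fits over the dogs in four positions a quarter turn apart. Coincides with spindle_face when the head is home.
- shank_tip (a point): Lower end of the head's tapered shank, 28 mm below head_seat on the axis; the shank is 20 mm thick at the flange and 11 mm at this tip.
- mixer: Fixed vial mixer, origin at the centre of its underside on the desk: white housing 110x110 mm, 55 mm high, a black dial on its front (-x side). z up. On top stands a steel spindle nose 49 mm across, its face 91 mm above the desk.
- spindle_face (a point): Centre of the flat top face of the spindle, on its vertical axis; axes as the mixer's. The bore is a tapered hole 22 mm across at this face and about 14 mm 28 mm further down; a seated shank has about 1.4 mm play all round. The spindle is braked: it slips only at about 0.18 N m.
- dog_tops (a point): Point on the spindle axis at the height of the tops of the two dogs, 6 mm above spindle_face; axes as the mixer's. The dogs stand on the face on opposite sides, 13 to 20 mm from the axis, each 6 mm wide. The line through them is not given: it lies up to 0.7 rad either way from the mixer's x axis. A head not lined up with them (to about 0.1 rad) rests on them.
- catch_top (a point): Point on the axis in the bore, 25 mm below spindle_face: a stiff catch as it stands before seating. Once the slot drops 3 mm over the dogs under 3 to 8 N, the shank tip meets it; pushing it down the last 3 mm takes 9 to 14 N, it does not spring back, and the flange ends flat on the face.
- stand_top (a point): centre of the top of the fixed grey stand, 45 mm above the desk: a block 56 mm x 56 mm on a foot 70 mm x 70 mm, with a 25 mm upright hole in which the head's shank hangs loosely, the flange resting on the block; z up
- vial_green_mid (a point): centre of a loose white vial with a green cap, 22 mm across, 47 mm tall, standing by the mixer: leave it
- vial_red_mid (a point): centre of a loose white vial with a red cap, 22 mm across, 47 mm tall, standing by the stand: leave it
- saline_mid (a point): centre of a loose white plastic bottle, 44 mm across, 134 mm tall, standing behind the stand: leave it
Not all that is in view belongs to the job. Of the things that look like the part that bears head_grip, the middle-sized one is meant.

How it is judged:
By the outcome, as a careful person would: the job done as asked, in the order asked, and still so for the second after the job is handed in, with the robot touching nothing.
It also fails if it takes over 67 s, if anything falls off the work surface, if the arm or the gripper's body presses on something with over 40 N, if the wrist force passes 120 N, or if a joint passes its speed limit or range.

ROBOT

A 7-joint arm with a two-finger parallel gripper is mounted at the origin on the work surface; the furniture and walls round the work are solid. World frame = base frame: x ahead of the robot, y to its left, z up, the work surface at z = 0. Lengths are in m, angles in rad, forces in N, time in s.
With the tool pointing down it reaches from about 0.425 to 0.875 m from the base axis. Payload 8.4 kg.
Tool frame: the origin (TCP) lies at the centre of the arm's flange, where the gripper is bolted on; the fingertips stand 182 mm ahead of it and the grasp point (between the pads) lies 164 mm ahead of it; z points along the fingers, y is the line along which they close (so a half turn about z gives the same grasp; the last joint's range is limited). The gripper opens to 87 mm and grips with 3 to 60 N. Pads are 19 mm wide; open, the fingers measure 117 mm over their backs; the gripper's body (75 mm by 190 mm) begins 51 mm behind the grasp point.
Start: joints at [1.184, 0.333, 0.04, 1.465, -0.013, 1.343, -0.059], TCP at [0.184, -0.623, 0.405] pointing down, gripper open.
Joint ranges: [-2.58, 2.58], [-0.38, 2.09], [-1.3, 1.39], [0.25, 2.4], [-1.5, 4.64], [0.08, 2.09], [-2.65, 2.65]. Speed limits (rad/s): [2.22, 2.22, 2.79, 2.79, 3.14, 3.14, 3.14].

INTERFACE

Orientations are given as a rotation vector (axis times angle).
In Python, from rig import r gives the robot as it stands.
- The arm moves only by the shell command python3 -m handwheel 'ROWS'. ROWS is JSON, a list of rows, each an object with "xyz": the shift along the tool's x, y, z in m, a list of three; "roll": the turn about the tool's z in rad; "jaw": the finger opening in m, from 0 to 0.087. In form: [{"xyz": [x, y, z], "roll": roll, "jaw": jaw}, ...]. A call has 1 to 5 rows; each row shifts and turns the commanded pose from where the row before left it, along the tool's axes as they then stand; what a row does not reach is not made up. A row lasts 1/10 s, in which the tool goes at most 50 mm and 8.59 degrees, less where a joint would pass 70% of its speed; a pose out of reach is approached as far as the arm can. A call with a gripper value outside its range is refused whole. The fingers move at their own pace and stop on an object; the grip force is fixed at half the most. Time passes only in rows, so rows that do not move let the fingers close. It gives the time, the measured TCP pose, the force, the opening and the grip force at its end, in the units of the state.
- r.state(): the state, without advancing time (a new reading comes with each control period).
- r.snapshot(name): name is "scene" or "top" or "wrist"; returns (picture, depth): 420x560x3 uint8, blue, green, red; 420x560 float32, m along the optical axis (not along the pixel's ray), 0 where there is no reading.
- r.calibration(name): a dict with "K" (3x3 intrinsics, pixels), "k1" (the pictures are not rectified: a ray, as slopes to the right and down, at radius r is drawn at 1 + k1 r^2 times it, then the intrinsics apply), "rvec" (rotation vector, rad) and "tvec" (3), from world to camera coordinates, as OpenCV has them. Camera axes: x right, y down, z forward; pixel columns grow to the right and rows downward; lengths in m; the calibration is good to about 2 mm. A picture is of the moment at which its call begins: read the wrist's pose just before it. calibration takes no time and is no camera call; for the wrist camera it gives the pose at the moment of the call.
- r.hand_in(): hands the job in; it is judged then, once.
The state is a dict: "time_s": time; "q": joint angles; "qd": joint speeds; "joint_torque": joint torques, N m; "position": TCP position; "ee_rot": TCP orientation; "contact_force": force on the tool from outside, world axes, zero at the start; "moment": the same for the moment, N m; "width": opening from 0.0 (shut) to 1.0 (fully open); "gripper_force": force on a finger pad.
Only numpy, scipy, OpenCV 4.12 (cv2) and the standard library are available. Lean on these libraries where they do the work, as an engineer would, in place of code of your own. Each camera call takes 0.05 s, during which the arm holds its last target. There are 200 camera calls.

## Working session

There is one attempt and no reset: what is moved stays moved. The work goes in short steps, Python scripts to look and compute and a shell command to move; the robot and the scene stay as the last step left them, time stands still between calls to the robot, and variables do not carry over. Pictures are saved under pics/ and viewed, at most 10 in all, crops included, and the job is handed in when it is done.

```bash
ls; mkdir -p pics; cat > h.py <<'E'
import numpy as np, cv2
from rig import r
def snap(n,f=None):
    c=r.calibration(n); p,d=r.snapshot(n)
    if f: cv2.imwrite('pics/'+f,p)
    np.savez('last_'+n+'.npz',p=p,d=d,K=c['K'],k1=c['k1'],rvec=c['rvec'],tvec=c['tvec'])
    return p,d
def load(n): return np.load('last_'+n+'.npz')
def ray(L,u,v):
    K=L['K'];k=float(L['k1']);x=(u-K[0,2])/K[0,0];y=(v-K[1,2])/K[1,1]
    rd=np.hypot(x,y);q=rd
    for _ in range(20): q=rd/(1+k*q*q)
    s=q/rd if rd>0 else 1
    R=cv2.Rodrigues(L['rvec'])[0];return R,L['tvec'].ravel(),np.array([x*s,y*s,1.])
def at_depth(L,u,v,d=None):
    R,t,a=ray(L,u,v)
    if d is None:d=L['d'][int(v),int(u)]
    return R.T@(a*d-t)
def at_z(L,u,v,z):
    R,t,a=ray(L,u,v);o=-R.T@t;g=R.T@a;return o+g*(z-o[2])/g[2]
E
python3 - <<'E'
from h import *
for n in('scene','top'): snap(n,n+'0.png')
s=r.state();print(s)
E
```

```text
pics
{'time_s': 0.1, 'q': array([ 1.18378029,  0.33381558,  0.03988335,  1.46616116, -0.01337867,
        1.34327894, -0.05847483]), 'qd': array([ 1.91096728e-04, -2.49889184e-03, -1.39378315e-03, -3.03545193e-03,
       -4.15306797e-04,  4.72075257e-05,  1.88396605e-04]), 'joint_torque': array([ 5.86264665e-03, -6.57800317e+01,  1.34144794e+00, -4.04706931e+01,
       -5.94435702e-02,  4.08168405e-02,  1.46890752e-04]), 'position': array([ 0.18444828, -0.62312178,  0.40397472]), 'ee_rot': array([-3.10776980e+00, -4.50354336e-01,  4.94795028e-04]), 'contact_force': array([-0.56169296,  0.01358831,  0.04890847]), 'moment': array([-0.01210326,  0.01101522,  0.02398492]), 'gripper_force': 0.0, 'width': 0.998985654451088}
```

View pics/scene0.png

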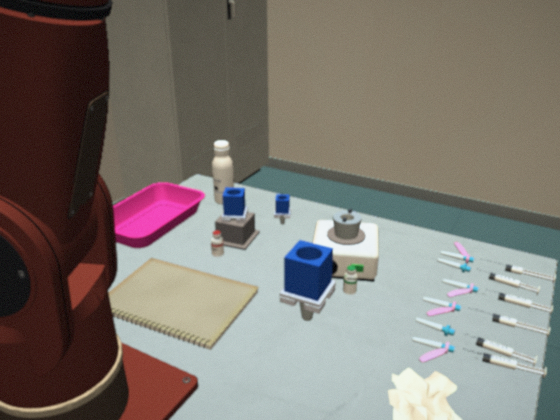

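View pics/top0.png

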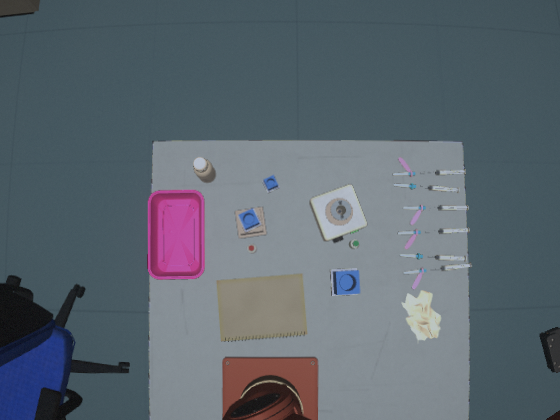

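The top view shows the stand with the middle head at about (249,219), the mixer at (339,211), the red vial at (251,248), the green vial at (355,244) and the bottle at (203,168). The large head at (346,282) and the small one at (270,184) are decoys.

```bash
python3 - <<'E'
from h import *
L=load('top')
print(-cv2.Rodrigues(L['rvec'])[0].T@L['tvec'].ravel(), L['K'])
for n,u,v in [('cup',249,219),('cuprim',242,215),('mix',339,211),('hous',325,195),('red',251,248),('green',355,244),('sal',203,165),('desk',300,160),('big',346,282),('small',270,184)]:
    print(n,at_depth(L,u,v).round(4))
p=L['p'];a=cv2.resize(p[185:260,225:290],None,fx=6,fy=6,interpolation=cv2.INTER_CUBIC);b=cv2.resize(p[175:250,305:372],None,fx=6,fy=6,interpolation=cv2.INTER_CUBIC)
cv2.imwrite('pics/crop1.png',np.hstack([a,b]))
E
```

```text
[ 0.32386325 -0.01263738  1.22551187] [[498.63381477   0.         272.91404461]
 [  0.         498.63381477 218.0506481 ]
 [  0.           0.           1.        ]]
cup [0.4461 0.0488 0.0675]
cuprim [0.4521 0.0632 0.0976]
mix [ 0.4653 -0.1629  0.061 ]
hous [ 0.5056 -0.1317  0.0473]
red [0.3793 0.045  0.0461]
green [ 0.3881 -0.2019  0.0461]
sal [0.561  0.149  0.1341]
desk [ 0.6024 -0.0751 -0.0025]
big [ 0.2989 -0.1756  0.0715]
small [ 0.5341 -0.      0.0381]
```

View pics/crop1.png

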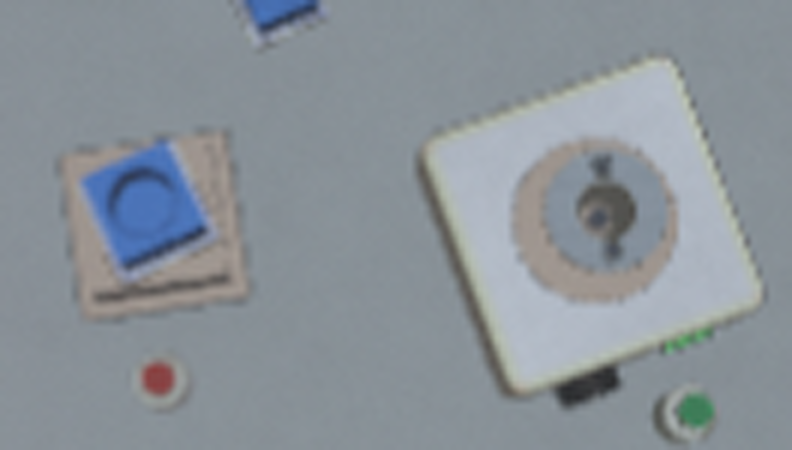

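The crop shows the cup rim centre near (248.8,218.8) with yaw about 0.43. The spindle centre is near (341,210.3), and its two dogs lie on a line close to the image vertical.

```bash
cat >> h.py <<'E'
def tool():
    s=r.state();R=cv2.Rodrigues(s['ee_rot'])[0];return s['position'],R
def togo(x,y,z,yaw):
    "shift in tool axes to bring TCP to xyz (before roll), and roll to yaw of tool x"
    p,R=tool();d=R.T@(np.array([x,y,z])-p);ty=np.arctan2(R[1,0],R[0,0]);ro=-(yaw-ty)
    print('pos',p.round(4),'yaw',ty.round(4),'tilt',R[:,2].round(4),'go tool',d.round(4),'roll',round(ro,4))
E
python3 - <<'E'
from h import *
L=load('top')
f=lambda X,Y,c0:(c0+(X+.5)/6-.5,185+(Y+.5)/6-.5)
A=[at_z(L,*f(x,y,225),.097) for x,y in [(143,203),(82,180),(168,142),(212,230)]]
print('cup',A[0].round(4),[a.round(4) for a in A[1:]])
for n,a,b in(('e1',A[1],A[2]),('e2',A[2],A[3])): print(n,np.linalg.norm(b-a),np.arctan2(*(b-a)[1::-1]))
g=lambda X,Y:(305+(X-390+.5)/6-.5,175+(Y+.5)/6-.5)
S=at_z(L,*g(610,210),.091);d1=at_z(L,*g(601,167),.097);d2=at_z(L,*g(612,248),.097)
print('sp',S,'dogs',(d1+d2)/2,np.linalg.norm(d1-d2),np.arctan2(*(d1-d2)[1::-1]))
C=[at_z(L,*g(x,y),.055) for x,y in[(430,140),(668,60),(765,300),(520,395)]]
print('hous',np.mean(C,0),[np.linalg.norm(C[i]-C[i-1]) for i in range(4)],np.arctan2(*(C[1]-C[2])[1::-1]))
togo(.46,-.164,.404,.13)
togo(A[0][0],A[0][1],.404,.43)
E
```

```text
cup [0.4443 0.0486 0.097 ] [array([0.4532, 0.0718, 0.097 ]), array([0.4676, 0.0391, 0.097 ]), array([0.434 , 0.0224, 0.097 ])]
e1 0.03574075073199637 -1.1539911240486624
e2 0.037616788136741804 -2.6791851742538757
sp [ 0.46490246 -0.16429266  0.091     ] dogs [ 0.46514209 -0.16216794  0.097     ] 0.03133131995573985 0.11784124429458445
hous [ 0.46417756 -0.16354355  0.055     ] [np.float64(0.10677361206573352), np.float64(0.10062214379714671), np.float64(0.1028290459227443), np.float64(0.10453931847394203)] 0.3652999114482092
pos [ 0.1844 -0.6231  0.404 ] yaw 0.2878 tilt [-5.0e-04  1.3e-03 -1.0e+00] go tool [ 0.3945 -0.362   0.0004] roll 0.1578
pos [ 0.1844 -0.6231  0.404 ] yaw 0.2878 tilt [-5.0e-04  1.3e-03 -1.0e+00] go tool [ 0.4399 -0.5703  0.0007] roll -0.1422
```

```bash
python3 -m handwheel '[{"xyz":[0.033,-0.03,0],"roll":0,"jaw":0.087},{"xyz":[0.033,-0.03,0],"roll":0,"jaw":0.087},{"xyz":[0.033,-0.03,0],"roll":0,"jaw":0.087},{"xyz":[0.033,-0.03,0],"roll":0,"jaw":0.087},{"xyz":[0.033,-0.03,0],"roll":0,"jaw":0.087}]'
python3 -m handwheel '[{"xyz":[0.033,-0.03,0],"roll":0,"jaw":0.087},{"xyz":[0.033,-0.03,0],"roll":0,"jaw":0.087},{"xyz":[0.033,-0.03,0],"roll":0,"jaw":0.087},{"xyz":[0.033,-0.03,0],"roll":0,"jaw":0.087},{"xyz":[0.033,-0.03,0],"roll":0,"jaw":0.087}]'
python3 - <<'E'
from h import *
togo(.4648,-.1637,.404,.435);p,d=snap('wrist','w1.png')
L=load('wrist');print(-cv2.Rodrigues(L['rvec'])[0].T@L['tvec'].ravel())
E
```

```text
time_s: 0.6
position: [0.3007, -0.4308, 0.4045]
ee_rot: [-3.109, -0.45, 0.001]
contact_force: [0.1, -0.4, -0.0]
width: 1.0
gripper_force: 0.0
time_s: 1.1
position: [0.4162, -0.2401, 0.4046]
ee_rot: [3.109, 0.45, -0.0]
contact_force: [0.8, -0.5, 0.1]
width: 1.001
gripper_force: 0.0
pos [ 0.4162 -0.2401  0.4046] yaw 0.2877 tilt [-2.e-04 -0.e+00 -1.e+00] go tool [ 0.0682 -0.0595  0.0006] roll -0.1473
[ 0.49842824 -0.21622462  0.38440743]
```

View pics/w1.png

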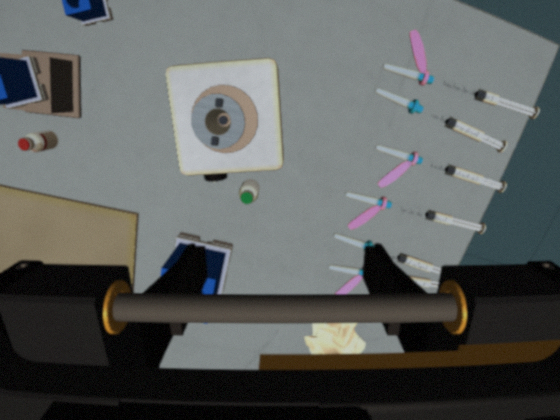

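The wrist view shows the spindle at (217,121) with dogs at about (219,101) and (215,140). I'll move partway to see both parts up close.

```bash

python3 -m handwheel '[{"xyz":[0.015,-0.035,0],"roll":0,"jaw":0.087},{"xyz":[0.015,-0.035,0],"roll":0,"jaw":0.087},{"xyz":[0.015,-0.035,0],"roll":0,"jaw":0.087},{"xyz":[0.01,-0.035,0],"roll":-0.147,"jaw":0.087},{"xyz":[0,0,0],"roll":0,"jaw":0.087}]'
python3 - <<'E'
from h import *
L=load('wrist')
print('old',at_z(L,217,121,.091),at_z(L,219,101,.097),at_z(L,215,140,.097))
togo(.4443,.0486,.404,.435);p,d=snap('wrist','w2.png')
L=load('wrist')
def px(P):
    R=cv2.Rodrigues(L['rvec'])[0];c=R@np.array(P)+L['tvec'].ravel();x,y=c[:2]/c[2];s=1+float(L['k1'])*(x*x+y*y);K=L['K']
    return int(K[0,0]*x*s+K[0,2]),int(K[1,1]*y*s+K[1,2])
a=px((.4443,.0486,.097));b=px((.4648,-.1637,.091));print(a,b)
o=[]
for u,v in(a,b):
    u0=min(max(u-40,0),480);v0=min(max(v-40,0),340);print(u0,v0);o.append(cv2.resize(p[v0:v0+80,u0:u0+80],None,fx=5,fy=5,interpolation=cv2.INTER_CUBIC))
cv2.imwrite('pics/crop2.png',np.hstack(o))
E
```

```text
time_s: 1.65
position: [0.4289, -0.0875, 0.4049]
ee_rot: [-3.063, -0.695, -0.0]
contact_force: [0.3, -1.0, -0.0]
width: 1.0
gripper_force: 0.0
old [ 0.46546688 -0.1641034   0.091     ] [ 0.48274302 -0.16296057  0.097     ] [ 0.44986768 -0.16721048  0.097     ]
pos [ 0.4289 -0.0875  0.4049] yaw 0.4461 tilt [ 2.e-04  5.e-04 -1.e+00] go tool [ 0.0727 -0.1161  0.001 ] roll 0.0111
(149, 117) (374, 197)
109 77
334 157
```

View pics/crop2.png

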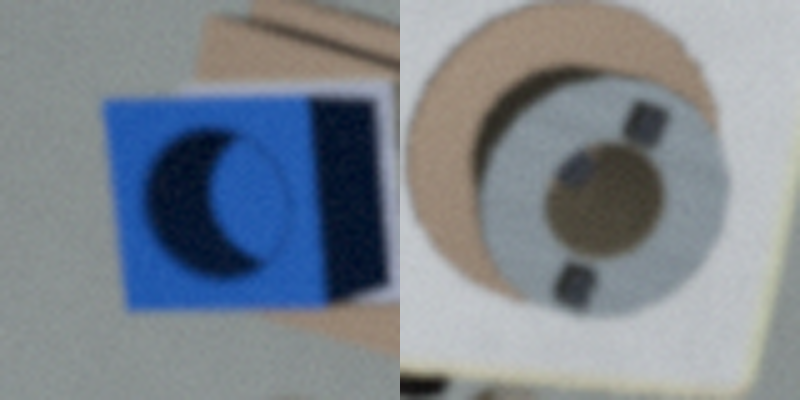

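The crop shows the rim corners at (103,100), (310,97), (328,307) and (127,311). The spindle face is centred at about (605,198), and the dogs at (648,122) and (576,285).

```bash

python3 - <<'E'
from h import *
L=load('wrist')
f=lambda X,Y:(109+(X+.5)/5-.5,77+(Y+.5)/5-.5)
g=lambda X,Y:(334+(X-400+.5)/5-.5,157+(Y+.5)/5-.5)
A=[at_z(L,*f(*q),.097) for q in[(103,100),(310,97),(328,307),(127,311)]]
h=at_z(L,*f(219,203),.097)
print('cup',np.mean(A,0),h)
for i in range(4):
    e=A[i]-A[i-1];print(np.linalg.norm(e).round(4),(np.arctan2(e[1],e[0])%(np.pi/2)).round(4))
print('sp',at_z(L,*g(605,196),.091),at_z(L,*g(605,200),.091))
a=at_z(L,*g(648,122),.097);b=at_z(L,*g(576,285),.097);e=a-b
print('dogs',(a+b)/2,np.linalg.norm(e),np.arctan2(e[1],e[0]))
c=(np.mean(A,0)+h)/2
togo(c[0],c[1],.245+.001,.435)
E
```

```text
cup [0.44509739 0.04711193 0.097     ] [0.44564525 0.04680057 0.097     ]
0.0359 0.442
0.0362 0.4392
0.0354 0.4446
0.0363 0.4533
sp [ 0.46606579 -0.16356074  0.091     ] [ 0.46538925 -0.16395671  0.091     ]
dogs [ 0.46597308 -0.1632082   0.097     ] 0.03308384618586985 0.11530377256805678
pos [ 0.4287 -0.0901  0.4048] yaw 0.4395 tilt [ 1.e-04 -3.e-04 -1.e+00] go tool [ 0.0734 -0.117   0.1588] roll 0.0045
```

```bash

python3 -m handwheel '[{"xyz":[0.0185,-0.029,0],"roll":-0.008,"jaw":0.087},{"xyz":[0.0185,-0.029,0],"roll":0,"jaw":0.087},{"xyz":[0.0185,-0.029,0],"roll":0,"jaw":0.07},{"xyz":[0.0185,-0.029,0],"roll":0,"jaw":0.07},{"xyz":[0,0,0.03],"roll":0,"jaw":0.07}]'
python3 -m handwheel '[{"xyz":[0,0,0.02],"roll":0,"jaw":0.065},{"xyz":[0,0,0],"roll":0,"jaw":0.065},{"xyz":[0,0,0],"roll":0,"jaw":0.065}]'
python3 - <<'E'
from h import *
togo(.4452,.0472,.245,.444)
E
```

```text
time_s: 2.2
position: [0.4477, 0.0479, 0.3776]
ee_rot: [3.064, 0.694, 0.011]
contact_force: [0.3, 0.4, -0.9]
width: 0.839
gripper_force: 0.0
time_s: 2.5
position: [0.4464, 0.0435, 0.355]
ee_rot: [-3.065, -0.687, 0.001]
contact_force: [-0.2, -0.3, 0.9]
width: 0.754
gripper_force: 0.0
pos [0.4464 0.0435 0.355 ] yaw 0.4409 tilt [-8.e-04  2.e-04 -1.e+00] go tool [ 0.0006 -0.0038  0.11  ] roll -0.0031
```

```bash

python3 -m handwheel '[{"xyz":[0.0005,-0.0035,0.03],"roll":0,"jaw":0.065},{"xyz":[0,0,0.03],"roll":0,"jaw":0.065},{"xyz":[0,0,0.025],"roll":0,"jaw":0.065},{"xyz":[0,0,0.015],"roll":0,"jaw":0.065},{"xyz":[0,0,0.01],"roll":0,"jaw":0.065}]'
python3 -m handwheel '[{"xyz":[0,0,0],"roll":0,"jaw":0.06},{"xyz":[0,0,0],"roll":0,"jaw":0.06}]'
python3 - <<'E'
from h import *
togo(.4452,.0472,.245,.444);snap('wrist','w3.png')
E
```

```text
time_s: 3.0
position: [0.4457, 0.0472, 0.2448]
ee_rot: [3.065, 0.687, 0.001]
contact_force: [0.9, -0.4, -0.2]
width: 0.747
gripper_force: 0.0
time_s: 3.2
position: [0.4458, 0.0476, 0.2458]
ee_rot: [3.065, 0.689, 0.002]
contact_force: [-0.4, 0.6, 0.6]
width: 0.703
gripper_force: 0.0
pos [0.4458 0.0476 0.2458] yaw 0.4421 tilt [ 1.3e-03  1.0e-04 -1.0e+00] go tool [-0.0007  0.0001  0.0008] roll -0.0019
```

View pics/w3.png

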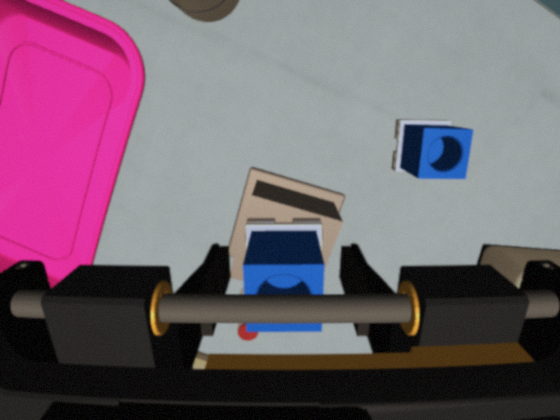

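The cup sits centred between the fingers, about (284,290) in the wrist view. I'll close and lift.

```bash

python3 -m handwheel '[{"xyz":[0,0,0],"roll":0,"jaw":0.045},{"xyz":[0,0,0],"roll":0,"jaw":0.03},{"xyz":[0,0,0],"roll":0,"jaw":0.03},{"xyz":[0,0,0],"roll":0,"jaw":0.02},{"xyz":[0,0,0],"roll":0,"jaw":0.02}]'
python3 -m handwheel '[{"xyz":[0,0,0],"roll":0,"jaw":0.02},{"xyz":[0,0,0],"roll":0,"jaw":0.02},{"xyz":[0,0,0],"roll":0,"jaw":0.02}]'
python3 - <<'E'
from h import *
togo(.4452,.0472,.245,.444);print(r.state()['contact_force'],r.state()['moment'])
E
```

```text
time_s: 3.75
position: [0.4452, 0.0478, 0.245]
ee_rot: [3.065, 0.69, 0.0]
contact_force: [-0.4, 0.2, 2.0]
width: 0.41
gripper_force: 30.0
time_s: 4.05
position: [0.4452, 0.0478, 0.2449]
ee_rot: [3.065, 0.69, 0.0]
contact_force: [-2.3, -1.0, 5.2]
width: 0.409
gripper_force: 30.0
pos [0.4452 0.0478 0.2449] yaw 0.4427 tilt [ 2.e-04 -0.e+00 -1.e+00] go tool [-0.0003  0.0005 -0.0001] roll -0.0013
[-2.32960785 -1.04263106  5.24935636] [-0.17359033  0.29382972 -0.05976293]
```

```bash

python3 -m handwheel '[{"xyz":[0,0,-0.01],"roll":0,"jaw":0.02},{"xyz":[0,0,-0.02],"roll":0,"jaw":0.02},{"xyz":[0,0,-0.03],"roll":0,"jaw":0.02},{"xyz":[0,0,-0.03],"roll":0,"jaw":0.02},{"xyz":[0,0,-0.025],"roll":0,"jaw":0.02}]'
python3 -m handwheel '[{"xyz":[0,0,0],"roll":0,"jaw":0.02},{"xyz":[0,0,0],"roll":0,"jaw":0.02}]'
python3 - <<'E'
from h import *
togo(.4657,-.1636,.36,.444);print(r.state()['contact_force'],r.state()['moment']);snap('wrist','w4.png')
E
```

```text
time_s: 4.55
position: [0.445, 0.048, 0.3617]
ee_rot: [-3.065, -0.691, -0.001]
contact_force: [0.1, 0.2, -1.7]
width: 0.411
gripper_force: 30.0
time_s: 4.75
position: [0.445, 0.0478, 0.3599]
ee_rot: [3.065, 0.69, 0.001]
contact_force: [0.0, -0.1, -1.6]
width: 0.412
gripper_force: 30.0
pos [0.445  0.0478 0.3599] yaw 0.4427 tilt [ 6.e-04 -2.e-04 -1.e+00] go tool [-7.180e-02  1.999e-01 -1.000e-04] roll -0.0013
[ 0.04261644 -0.10632272 -1.56913457] [-0.02337889  0.03772507  0.00646992]
```

View pics/w4.png

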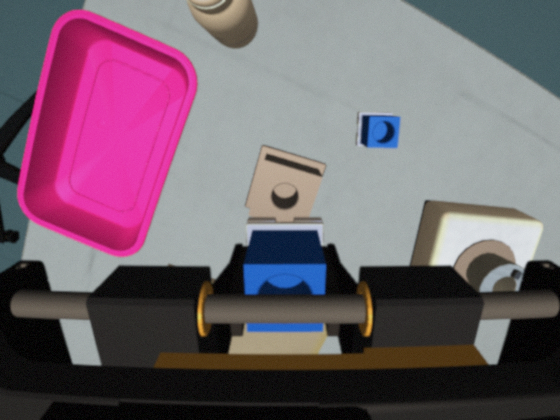

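The head is held straight and has cleared the stand (the hole at about (285,195) is empty). Next I'll move above the spindle.

```bash

python3 -m handwheel '[{"xyz":[-0.008,0.02,0],"roll":0,"jaw":0.02},{"xyz":[-0.013,0.037,0],"roll":0,"jaw":0.02},{"xyz":[-0.014,0.038,0],"roll":0,"jaw":0.02},{"xyz":[-0.014,0.038,0],"roll":0,"jaw":0.02},{"xyz":[-0.014,0.038,0],"roll":0,"jaw":0.02}]'
python3 -m handwheel '[{"xyz":[-0.009,0.029,0],"roll":0,"jaw":0.02},{"xyz":[0,0,0],"roll":0,"jaw":0.02},{"xyz":[0,0,0],"roll":0,"jaw":0.02},{"xyz":[0,0,0],"roll":0,"jaw":0.02}]'
python3 - <<'E'
from h import *
togo(.4657,-.1636,.36,.444);print(r.state()['contact_force'],r.state()['moment']);p,d=snap('scene');snap('wrist')
cv2.imwrite('pics/s2.png',cv2.resize(p[160:300,270:430],None,fx=4,fy=4,interpolation=cv2.INTER_CUBIC))
E
```

```text
time_s: 5.3
position: [0.461, -0.1352, 0.3583]
ee_rot: [-3.064, -0.69, 0.003]
contact_force: [0.5, -0.4, -1.0]
width: 0.408
gripper_force: 30.0
time_s: 5.7
position: [0.4657, -0.1625, 0.3589]
ee_rot: [-3.063, -0.692, 0.002]
contact_force: [-1.0, 1.1, -1.9]
width: 0.411
gripper_force: 30.0
pos [ 0.4657 -0.1625  0.3589] yaw 0.4444 tilt [-0.0014  0.0011 -1.    ] go tool [-0.0005  0.001  -0.0011] roll 0.0004
[-1.04665942  1.10591354 -1.91738439] [0.05930813 0.03734464 0.02488558]
```

View pics/s2.png

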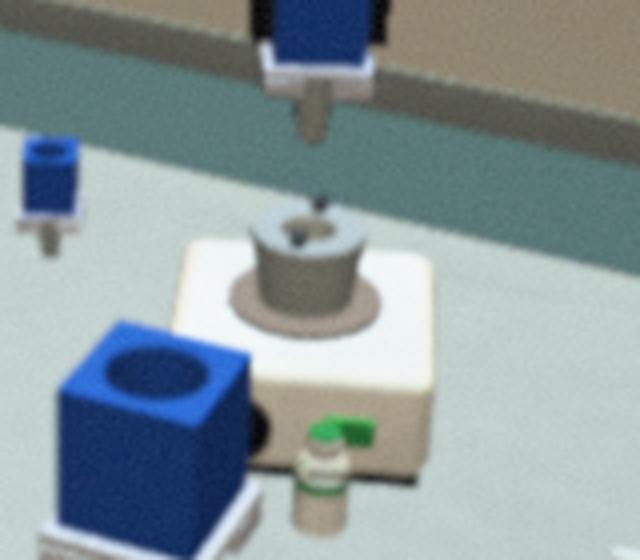

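```bash

python3 -m handwheel '[{"xyz":[0,0,0.015],"roll":0,"jaw":0.02},{"xyz":[0,0,0.015],"roll":0,"jaw":0.02},{"xyz":[0,0,0.015],"roll":0,"jaw":0.02},{"xyz":[0,0,0.01],"roll":0,"jaw":0.02},{"xyz":[0,0,0],"roll":0,"jaw":0.02}]'
python3 -m handwheel '[{"xyz":[0,0,0.003],"roll":0,"jaw":0.02},{"xyz":[0,0,0],"roll":0,"jaw":0.02},{"xyz":[0,0,0],"roll":0,"jaw":0.02},{"xyz":[0,0,0],"roll":0,"jaw":0.02}]'
python3 - <<'E'
from h import *
togo(.4657,-.1636,.297,.117);print(r.state()['contact_force'],r.state()['moment'])
E
```

```text
time_s: 6.3
position: [0.4654, -0.1631, 0.3036]
ee_rot: [-3.063, -0.691, 0.003]
contact_force: [-0.5, 1.2, -1.9]
width: 0.41
gripper_force: 30.0
time_s: 6.7
position: [0.4659, -0.1638, 0.3022]
ee_rot: [3.065, 0.69, 0.001]
contact_force: [-0.7, -0.2, -0.8]
width: 0.41
gripper_force: 30.0
pos [ 0.4659 -0.1638  0.3022] yaw 0.4428 tilt [ 7.e-04 -3.e-04 -1.e+00] go tool [-0.0001 -0.0003  0.0052] roll 0.3258
[-0.73645591 -0.22323368 -0.79212849] [-0.02052952 -0.01291594 -0.00621498]
```

```bash

python3 -m handwheel '[{"xyz":[0,0,0.002],"roll":0,"jaw":0.02},{"xyz":[0,0,0.002],"roll":0,"jaw":0.02},{"xyz":[0,0,0],"roll":0,"jaw":0.02},{"xyz":[0,0,0],"roll":0,"jaw":0.02}]'
python3 -m handwheel '[{"xyz":[0,0,0.001],"roll":0,"jaw":0.02},{"xyz":[0,0,0],"roll":0,"jaw":0.02},{"xyz":[0,0,0],"roll":0,"jaw":0.02}]'
python3 -m handwheel '[{"xyz":[0,0,0.001],"roll":0,"jaw":0.02},{"xyz":[0,0,0],"roll":0,"jaw":0.02},{"xyz":[0,0,0],"roll":0,"jaw":0.02}]'
```

```text
time_s: 7.1
position: [0.4657, -0.1638, 0.2977]
ee_rot: [-3.065, -0.69, 0.0]
contact_force: [0.3, 0.4, -1.3]
width: 0.412
gripper_force: 30.0
time_s: 7.4
position: [0.4658, -0.1638, 0.2969]
ee_rot: [3.065, 0.69, 0.0]
contact_force: [-0.1, 0.5, 2.2]
width: 0.409
gripper_force: 30.0
time_s: 7.7
position: [0.466, -0.1637, 0.2968]
ee_rot: [3.064, 0.69, 0.001]
contact_force: [-4.0, 1.1, 10.5]
width: 0.409
gripper_force: 30.0
```

The head rests on the dogs at TCP z 0.2969, as predicted. I'll ease the pressure and turn it.

```bash

python3 -m handwheel '[{"xyz":[0,0,-0.0005],"roll":0,"jaw":0.02},{"xyz":[0,0,0],"roll":0.05,"jaw":0.02},{"xyz":[0,0,0],"roll":0.05,"jaw":0.02},{"xyz":[0,0,0],"roll":0,"jaw":0.02}]'
python3 -m handwheel '[{"xyz":[0,0,0],"roll":0.05,"jaw":0.02},{"xyz":[0,0,0],"roll":0.05,"jaw":0.02},{"xyz":[0,0,0],"roll":0.05,"jaw":0.02},{"xyz":[0,0,0],"roll":0,"jaw":0.02}]'
```

```text
time_s: 8.1
position: [0.4661, -0.1639, 0.2968]
ee_rot: [3.095, 0.534, 0.002]
contact_force: [-0.1, 0.0, 4.6]
width: 0.416
gripper_force: 30.0
time_s: 8.5
position: [0.4656, -0.1637, 0.2959]
ee_rot: [-3.127, -0.303, 0.001]
contact_force: [0.3, -0.3, -0.8]
width: 0.407
gripper_force: 30.0
```

```bash

python3 -m handwheel '[{"xyz":[0,0,0.0005],"roll":0.04,"jaw":0.02},{"xyz":[0,0,0.0005],"roll":0.035,"jaw":0.02},{"xyz":[0,0,0],"roll":0,"jaw":0.02},{"xyz":[0,0,0],"roll":0,"jaw":0.02}]'
python3 -m handwheel '[{"xyz":[0,0,0.0005],"roll":0,"jaw":0.02},{"xyz":[0,0,0.0005],"roll":0,"jaw":0.02},{"xyz":[0,0,0],"roll":0,"jaw":0.02},{"xyz":[0,0,0],"roll":0,"jaw":0.02}]'
python3 - <<'E'
from h import *
togo(.4657,-.1636,.291,.117);print(r.state()['moment'])
E
```

```text
time_s: 8.9
position: [0.4657, -0.1638, 0.295]
ee_rot: [-3.136, -0.189, 0.001]
contact_force: [-0.1, 0.2, -2.3]
width: 0.408
gripper_force: 30.0
time_s: 9.3
position: [0.4658, -0.1638, 0.2942]
ee_rot: [-3.136, -0.185, 0.0]
contact_force: [-0.4, -0.1, -0.8]
width: 0.413
gripper_force: 30.0
pos [ 0.4658 -0.1638  0.2942] yaw 0.1181 tilt [-1.e-04  1.e-04 -1.e+00] go tool [-0.0001 -0.0002  0.0032] roll 0.0011
[-0.01277042  0.02127099 -0.00840259]
```

```bash

python3 -m handwheel '[{"xyz":[0,0,0.0005],"roll":0,"jaw":0.02},{"xyz":[0,0,0],"roll":0,"jaw":0.02},{"xyz":[0,0,0],"roll":0,"jaw":0.02}]'
python3 -m handwheel '[{"xyz":[0,0,0.0005],"roll":0,"jaw":0.02},{"xyz":[0,0,0],"roll":0,"jaw":0.02},{"xyz":[0,0,0],"roll":0,"jaw":0.02}]'
python3 -m handwheel '[{"xyz":[0,0,0.0004],"roll":0,"jaw":0.02},{"xyz":[0,0,0],"roll":0,"jaw":0.02},{"xyz":[0,0,0],"roll":0,"jaw":0.02}]'
```

```text
time_s: 9.6
position: [0.4659, -0.1637, 0.2939]
ee_rot: [3.136, 0.185, 0.0]
contact_force: [-1.0, -0.8, 1.1]
width: 0.41
gripper_force: 30.0
time_s: 9.9
position: [0.4659, -0.1637, 0.2938]
ee_rot: [3.136, 0.185, 0.001]
contact_force: [-1.5, 0.8, 5.1]
width: 0.412
gripper_force: 30.0
time_s: 10.2
position: [0.4659, -0.1637, 0.2934]
ee_rot: [3.136, 0.185, 0.001]
contact_force: [-1.3, 0.8, 6.3]
width: 0.409
gripper_force: 30.0
```

```bash

python3 -m handwheel '[{"xyz":[0,0,0.0005],"roll":0,"jaw":0.02},{"xyz":[0,0,0],"roll":0,"jaw":0.02},{"xyz":[0,0,0],"roll":0,"jaw":0.02}]'
python3 -m handwheel '[{"xyz":[0,0,0.0005],"roll":0,"jaw":0.02},{"xyz":[0,0,0],"roll":0,"jaw":0.02},{"xyz":[0,0,0],"roll":0,"jaw":0.02}]'
python3 -m handwheel '[{"xyz":[0,0,0.0005],"roll":0,"jaw":0.02},{"xyz":[0,0,0],"roll":0,"jaw":0.02},{"xyz":[0,0,0],"roll":0,"jaw":0.02}]'
```

```text
time_s: 10.5
position: [0.4659, -0.1638, 0.293]
ee_rot: [3.136, 0.185, 0.001]
contact_force: [-2.0, 0.0, 6.7]
width: 0.407
gripper_force: 30.0
time_s: 10.8
position: [0.466, -0.1637, 0.2925]
ee_rot: [3.136, 0.185, 0.001]
contact_force: [-1.8, 0.7, 5.7]
width: 0.411
gripper_force: 30.0
time_s: 11.1
position: [0.4659, -0.1637, 0.292]
ee_rot: [3.136, 0.185, 0.001]
contact_force: [-3.0, 1.3, 7.0]
width: 0.415
gripper_force: 30.0
```

```bash

python3 -m handwheel '[{"xyz":[0,0,0.0005],"roll":0,"jaw":0.02},{"xyz":[0,0,0],"roll":0,"jaw":0.02},{"xyz":[0,0,0],"roll":0,"jaw":0.02}]'
python3 -m handwheel '[{"xyz":[0,0,0.0005],"roll":0,"jaw":0.02},{"xyz":[0,0,0],"roll":0,"jaw":0.02},{"xyz":[0,0,0],"roll":0,"jaw":0.02}]'
python3 -m handwheel '[{"xyz":[0,0,0.0003],"roll":0,"jaw":0.02},{"xyz":[0,0,0],"roll":0,"jaw":0.02},{"xyz":[0,0,0],"roll":0,"jaw":0.02}]'
```

```text
time_s: 11.4
position: [0.4659, -0.1637, 0.2914]
ee_rot: [3.136, 0.185, 0.001]
contact_force: [-2.7, 0.3, 6.4]
width: 0.412
gripper_force: 30.0
time_s: 11.7
position: [0.4659, -0.1638, 0.291]
ee_rot: [3.136, 0.185, 0.001]
contact_force: [-2.1, 0.9, 6.3]
width: 0.412
gripper_force: 30.0
time_s: 12.0
position: [0.466, -0.1637, 0.291]
ee_rot: [3.136, 0.185, 0.001]
contact_force: [-3.1, 0.7, 10.1]
width: 0.41
gripper_force: 30.0
```

```bash

python3 -m handwheel '[{"xyz":[0,0,0.0005],"roll":0,"jaw":0.02},{"xyz":[0,0,0],"roll":0,"jaw":0.02},{"xyz":[0,0,0],"roll":0,"jaw":0.02}]'
python3 - <<'E'
from h import *
p,d=snap('scene')
cv2.imwrite('pics/s3.png',cv2.resize(p[160:300,270:430],None,fx=4,fy=4,interpolation=cv2.INTER_CUBIC))
print(r.state()['position'],r.state()['contact_force'],r.state()['moment'])
E
```

```text
time_s: 12.3
position: [0.466, -0.1637, 0.2909]
ee_rot: [3.136, 0.185, 0.001]
contact_force: [-5.8, 2.3, 14.9]
width: 0.41
gripper_force: 30.0
[ 0.46597577 -0.16367649  0.29090828] [-5.87552359  1.75543009 15.089895  ] [0.54731915 1.38816155 0.02743036]
```

View pics/s3.png

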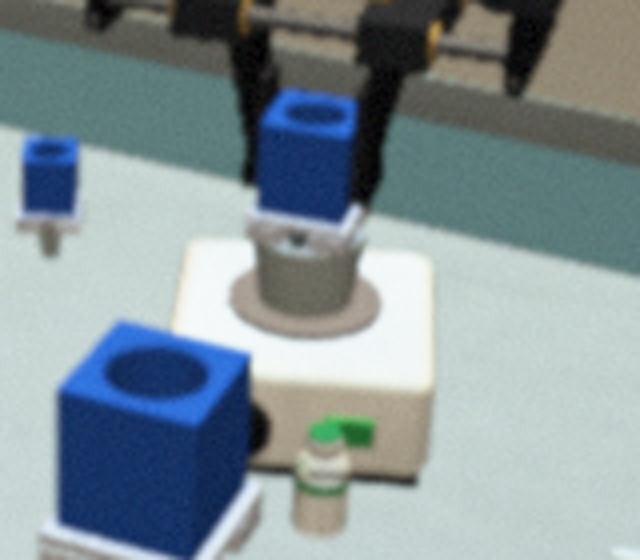

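The flange sits flat on the spindle face with a dog showing in the slot at about (298,238). I'll relieve the pressure, let go and retreat.

```bash

python3 -m handwheel '[{"xyz":[0,0,-0.0007],"roll":0,"jaw":0.02},{"xyz":[0,0,-0.0005],"roll":0,"jaw":0.02},{"xyz":[0,0,0],"roll":0,"jaw":0.02},{"xyz":[0,0,0],"roll":0,"jaw":0.045},{"xyz":[0,0,0],"roll":0,"jaw":0.06}]'
python3 -m handwheel '[{"xyz":[0,0,0],"roll":0,"jaw":0.065},{"xyz":[0,0,0],"roll":0,"jaw":0.065},{"xyz":[0,0,0],"roll":0,"jaw":0.065}]'
python3 -m handwheel '[{"xyz":[0,0,-0.02],"roll":0,"jaw":0.065},{"xyz":[0,0,-0.03],"roll":0,"jaw":0.065},{"xyz":[0,0,-0.04],"roll":0,"jaw":0.065},{"xyz":[0,0,-0.02],"roll":0,"jaw":0.065},{"xyz":[0,0,0],"roll":0,"jaw":0.065}]'
python3 - <<'E'
from h import *
p,d=snap('scene');w,_=snap('wrist')
a=cv2.resize(p[160:300,290:410],None,fx=3,fy=3,interpolation=cv2.INTER_CUBIC)
b=cv2.resize(w,(560,420))
cv2.imwrite('pics/s4.png',np.hstack([a,b])[:, :800])
E
```

```text
time_s: 12.85
position: [0.4657, -0.1638, 0.2905]
ee_rot: [-3.136, -0.185, 0.0]
contact_force: [-0.4, -0.0, -0.5]
width: 0.517
gripper_force: 0.0
time_s: 13.15
position: [0.4658, -0.1638, 0.2907]
ee_rot: [-3.136, -0.185, 0.0]
contact_force: [0.2, 0.2, -0.2]
width: 0.725
gripper_force: 0.0
time_s: 13.65
position: [0.4666, -0.1638, 0.404]
ee_rot: [3.134, 0.185, 0.008]
contact_force: [1.1, 0.8, -0.4]
width: 0.743
gripper_force: 0.0
```

View pics/s4.png

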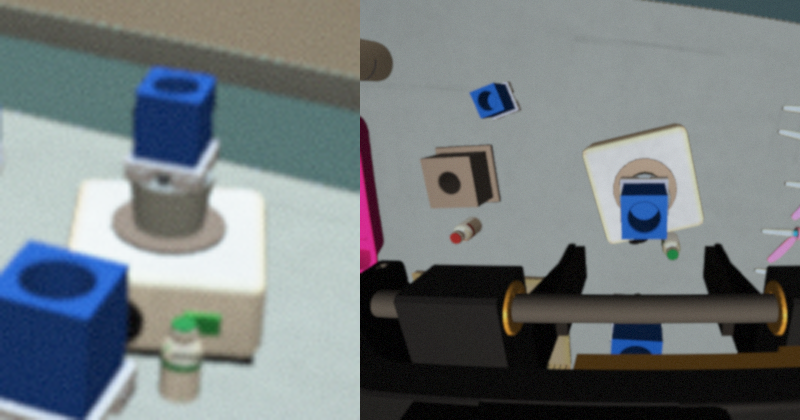

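The head is upright and seated on the spindle at about (175,150), and the vials and bottle are still standing. Handing in.

```bash
python3 -m handwheel '[{"xyz":[0,0,0],"roll":0,"jaw":0.065},{"xyz":[0,0,0],"roll":0,"jaw":0.065}]'; python3 -c "from rig import r;print(r.hand_in())"
```

```text
time_s: 13.95
position: [0.4655, -0.1638, 0.3996]
ee_rot: [-3.135, -0.185, 0.003]
contact_force: [0.6, -1.2, 0.3]
width: 0.747
gripper_force: 0.0
the job is handed in; nothing more can be done
None
```

The blue vial head is seated on the mixer spindle, upright and flush in the last camera view, and released; the job is handed in at about 14 s with pressing force read at no more than about 17 N and the vials and bottle not touched (no verdict came back).

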